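# Change a sole-finishing bench over from the blue to the green extraction point

## Robot

A 6-joint arm with a two-finger parallel gripper is mounted at the origin on the work surface. World frame = base frame: x ahead of the robot, y to its left, z up, the work surface at z = 0. Lengths are in m, angles in degrees, forces in N, time in s.
With the tool pointing down it reaches from about 0.325 to 0.775 m from the base axis. Payload 5.5 kg.
Tool frame: the origin (TCP) lies at the centre of the arm's flange, where the gripper is bolted on; the fingertips stand 182 mm ahead of it and the grasp point (between the pads) lies 163 mm ahead of it; z points along the fingers, y is the direction in which the jaws open and shut (so a half turn about z gives the same grasp; the last joint's range is limited). The gripper opens to 88 mm and grips with 3 to 60 N. Pads are 20 mm wide; open, the fingers measure 115 mm over their backs; the gripper's body (75 mm by 178 mm) begins 61 mm behind the grasp point.
Start: joints at [65.678, 5.22, 70.514, -0, 104.267, -3.249], TCP at [0.216, 0.56, 0.405] pointing down, gripper open.
Joint ranges: [-164.24, 164.24], [-49.07, 125.15], [9.68, 141.18], [-86.29, 266.29], [3.28, 154.24], [-151.56, 151.56]. Speed limits (degrees/s): [147.25, 147.25, 172.46, 180, 180, 180].

## Interface

Orientations are given as [roll, pitch, yaw] about the fixed x, y, z axes, in that order (R = Rz(yaw) Ry(pitch) Rx(roll)).
In Python, from station import r gives the robot as it stands. The module is installed in compiled form; this text tells all that it offers. Calls block until the motion is done:
- r.reach(position, orientation): joint-space move of the TCP to a pose.
- r.servo_line(position, rotation=None, speed=0.15): straight line of the TCP; rotation=None keeps the orientation; speed is the mean speed in m/s.
- r.move_joints(angles): joint-space move.
- r.let_go() and r.grab(squeeze=None): open the fingers fully, or close them until they stop; squeeze is the grip in N (None keeps the last).
- r.wait(seconds).
- r.inverse_kinematics(position, orientation): joint angles nearest the present ones, or None.
- r.sense(): the state.
- r.snapshot(name): name is "side" or "top" or "wrist"; returns a dict with "frame" (400x640x3 uint8, red, green, blue), "fx", "fy", "cx", "cy" (pixels), "R" (3x3) and "t" (3): a world point X has camera coordinates R X + t. Camera axes: x right, y down, z forward; pixel columns grow to the right and rows downward; lengths in m; the calibration is good to about 2 mm. A picture is of the moment at which its call begins. There is no depth.
A pose or a line that the arm cannot do raises r.IKError and nothing moves.
- r.hand_in(): hands the job in, once; it reports no verdict.
The state is a dict: "clock": time; "joints": joint angles; "joint_vel": joint speeds; "joint_torque": joint torques, N m; "tcp_pos": TCP position; "orientation": TCP orientation; "contact_force": force on the tool from outside, world axes, zero at the start; "torque": the same for the moment, N m; "opening": finger opening in m.
Only numpy, scipy, OpenCV 4.12 (cv2) and the standard library are available. Lean on these libraries where they do the work, as an engineer would, in place of code of your own. Each camera call takes 0.05 s, during which the arm holds its last target.

## Task

Change this sole-finishing bench over from the blue extraction point to the green one: bring the red-knobbed changeover lever from the blue side to upright centre off and leave it there for at least two seconds so the fan runs down, then push the blue gate fully down, and after that pull the green gate fully up. Next move the white sole from the blue rest and set it down gently, squarely in the middle of the green rest, lying along it with the tread still up, and only then throw the lever fully over to the green side. Leave everything else on the bench where it is.

Things in the scene. Friction and masses are not known exactly. Their poses are not given: they have to be found in the camera images.
- switch: changeover switch: grey box 110 (x) x 90 (y) x 56 (z) mm fixed to the table, origin under its middle at table height, blue marks on its +y side, green marks on its -y side and a white line between. The lever's pivot is on its z axis, 60 mm above the origin; the lever swings about the switch's x axis
- lever (a joint): changeover lever angle, rad: 0 = upright, centre off; negative = leaning to the blue side (switch +y), positive = leaning to the green side (switch -y); stops at -0.65 and +0.65. No springs or detents: it stays where it is left, and takes about 2 N at the knob to move
- lever_knob (a point): centre of the red ball knob, 30 mm across, on a 12 mm rod, 100 mm from the pivot; so 160 mm above the table when upright and, at angle q, at switch y = -100 sin q mm, z = 60 + 100 cos q mm
- station_blue: blue extraction point, fixed, on the left or the right: a rest for a sole with, behind it (+x), hood, slide gate, blue fan and duct. Origin at table height under the rest's middle; x from rest to hood, y along the rest, z up. Hood and gate frame: x = 95 to 152 mm, 120 mm wide, 110 mm tall; the fan behind is up to 146 mm tall
- station_green: green extraction point, fixed, on the left or the right: a rest for a sole with, behind it (+x), hood, slide gate, green fan and duct. Origin at table height under the rest's middle; x from rest to hood, y along the rest, z up. Hood and gate frame: x = 95 to 152 mm, 120 mm wide, 110 mm tall; the fan behind is up to 146 mm tall
- rest_blue (a point): middle of the blue rest's flat top, 30 mm above the table, axes as the station's. The cork pad is 116 (x) x 246 (y) mm, in a blue border 136 x 266 mm outside and 4 mm lower. The white sole starts here
- rest_green (a point): middle of the green rest's flat top, 30 mm above the table, axes as the station's. The cork pad is 116 (x) x 246 (y) mm, in a green border 136 x 266 mm outside and 4 mm lower. Starts empty
- gate_blue (a joint): the blue slide gate, m: 0 = blade fully down (shut), 0.07 = fully up (open), the end stops. It stays where left; lifting takes about 6 N, pushing down about 3 N. Starts open
- gate_green (a joint): the green slide gate, m: 0 = blade fully down (shut), 0.07 = fully up (open), the end stops. It stays where left; lifting takes about 6 N, pushing down about 3 N. Starts shut or nearly so
- gate_blue_handle (a point): middle of the blue gate's grip, a blue block 14 (station x) x 60 (station y) x 30 (z) mm on top of the blade, at station x = 140 mm, y = 0. Axes as the station's. With the gate shut it is 136 mm above the table, the frame's top edge 26 mm below it; it rises straight up with the gate
- gate_green_handle (a point): middle of the green gate's grip, a green block 14 (station x) x 60 (station y) x 30 (z) mm on top of the blade, at station x = 140 mm, y = 0. Axes as the station's. With the gate shut it is 136 mm above the table, the frame's top edge 26 mm below it; it rises straight up with the gate
- sole: rigid white shoe sole, tread and purple patches up, 28 mm thick, 0.25 kg. Origin at its underside at mid-length; y along it to the toe, z up. Forefoot 88 mm wide at y = +70 mm, heel 66 mm wide at y = -82 mm, ends at y = -115 and +114 mm. Grip it across the straight waist, 56 mm wide (x), y = -45 to +8 mm; balance point near y = +5 mm. Starts flat, along the blue rest
- old_sole: black shoe sole with orange patches, about 90 x 230 mm, 28 mm thick, lying at the left; bystander. Origin at its underside
- primer_jar: jar with a blue cap, 64 mm across, 100 mm tall, standing behind the switch; bystander. Origin at the centre of its underside
- tape_roll: yellow ring, 90 mm across, 24 mm tall, lying behind the switch; bystander. Origin at the centre of its underside
- glue_brush: hand brush lying on the table near the robot; bystander. Origin at its underside
- hammer: hammer lying at the right; bystander. Origin at its underside
- solvent_can: closed can, 70 mm across, 140 mm tall, standing at the right; bystander. Origin at the centre of its underside
- plug_tray: grey open tray 120 x 100 x 40 mm at the left; bystander. Origin at the centre of its underside

How it is judged (in metres and radians):
On the way, in this order (a step that is already met when the one before it is completed fails the run):
1. the lever stands at centre off for two seconds (value of joint lever between -0.12 and 0.12 rad), for 2 s.
2. with the lever off, the blue gate is fully down (all of step 1 and value of joint gate_blue below 0.006 m), for 0.2 s.
3. with the lever off, the green gate is fully up (all of step 1 and value of joint gate_green above 0.062 m), for 0.2 s.
4. with the lever off, the sole rests released in the middle of the green rest (all of step 1 and x of sole in the frame of station_green between -0.02 and 0.02 m and y of sole in the frame of station_green between -0.02 and 0.02 m and z of sole in the frame of station_green below 0.036 m and angle between the y axis of sole and the y axis of station_green, either way round below 0.2 rad and angle between sole's own z axis and vertical below 0.1 rad and contact force between sole and the fingers below 0.1 N and linear speed of sole below 0.02 m/s), for 0.3 s.
5. the lever is fully over to the green side (value of joint lever above 0.52 rad), for 0.2 s.
At the end, for the whole second after the job is handed in: lever beyond 0.52 rad on the green side; blue gate within 6 mm of shut, green gate above 62 mm of its 70; the sole at rest and released on the green rest, tread up (within 0.1 rad of level), its origin within 20 mm of the rest's middle along each axis and within 0.2 rad of its length (value of joint lever above 0.52 rad and value of joint gate_blue below 0.006 m and value of joint gate_green above 0.062 m and x of sole in the frame of station_green between -0.02 and 0.02 m and y of sole in the frame of station_green between -0.02 and 0.02 m and z of sole in the frame of station_green below 0.036 m and angle between the y axis of sole and the y axis of station_green, either way round below 0.2 rad and angle between sole's own z axis and vertical below 0.1 rad and contact force between sole and the fingers below 0.1 N and linear speed of sole below 0.02 m/s); the robot touches nothing.
It fails at once if the lever is on the green side (beyond 0.25 rad) before the blue gate is down, the green gate up and the sole on the green rest (value of joint lever above 0.25 rad and (value of joint gate_blue above 0.012 m or value of joint gate_green below 0.055 m or not (x of sole in the frame of station_green between -0.02 and 0.02 m and y of sole in the frame of station_green between -0.02 and 0.02 m and z of sole in the frame of station_green below 0.036 m and angle between the y axis of sole and the y axis of station_green, either way round below 0.2 rad and angle between sole's own z axis and vertical below 0.1 rad))).
It fails at once if the lever is on the blue side (beyond -0.25 rad) with the blue gate down or the green gate raised (value of joint lever below -0.25 rad and (value of joint gate_blue below 0.025 m or value of joint gate_green above 0.03 m)).
It fails at once if the sole is dropped or thrown onto the green rest: faster than 0.4 m/s within 15 mm of its top (x of sole in the frame of station_green between -0.1 and 0.1 m and y of sole in the frame of station_green between -0.15 and 0.15 m and z of sole in the frame of station_green below 0.045 m and linear speed of sole above 0.4 m/s).
It fails at once if the sole is tipped by more than 0.7 rad (angle between sole's own z axis and vertical above 0.7 rad).
It fails at once if a bystander is moved by more than 20 mm (distance of any of old_sole, primer_jar, tape_roll, glue_brush, hammer, solvent_can, plug_tray from where it was at the start of the episode above 0.02 m).
It also fails if it takes over 72 s, if anything falls off the work surface, if the arm or the gripper's body presses on something with over 40 N, if the wrist force passes 120 N, or if a joint passes its speed limit or range.

## Working session

There is one attempt and no reset: what is moved stays moved. The work goes in short steps, each a Python script; the robot and the scene stay as the last script left them, time stands still between calls to the robot, and variables do not carry over. Pictures are saved under pics/ and viewed, and the job is handed in when it is done.

```bash
mkdir -p pics; ls; python3 - <<'E'
from station import r
import cv2
print(r.sense())
for n in ("top","side","wrist"):
    s=r.snapshot(n); cv2.imwrite(f"pics/a_{n}.png",s["frame"][:,:,::-1]); print(n,s["fx"],s["cx"],s["cy"],s["R"],s["t"])
E
```

```text
pics
{'clock': 0.0, 'joints': array([ 6.56763129e+01,  5.26271005e+00,  7.05810153e+01, -3.31653029e-04,
        1.04266287e+02, -3.24593650e+00]), 'joint_vel': array([-0.02996265, -0.01429619, -0.03226635,  0.0493228 ,  0.07604587,
        0.07367554]), 'joint_torque': array([ 8.97358805e-04, -4.46465063e+01, -4.06436813e+01,  6.95971283e-02,
        2.98788166e-02, -1.08823835e-04]), 'tcp_pos': array([0.2157799 , 0.559917  , 0.40351922]), 'orientation': array([-1.79890146e+02, -5.90803158e-03,  1.58922162e+02]), 'contact_force': array([ 0.19559102,  0.20379302, -0.83273011]), 'torque': array([-0.01908889,  0.0092247 , -0.06240488]), 'opening': 0.08805551737898201}
top 427.5177701471723 324.7931182691333 200.57989945296396 [[-0.02962605 -0.99949782 -0.01124335]
 [-0.98656159  0.03104709 -0.1604129 ]
 [ 0.16068142  0.00633985 -0.98698596]] [0.0262851  0.51014392 1.6411887 ]
side 464.354466398936 312.5313031997398 199.93472303229242 [[ 0.83304352 -0.55309071  0.01136474]
 [-0.35787491 -0.55445535 -0.75133535]
 [ 0.42185785  0.62182789 -0.65982273]] [-0.39802841  0.26586819  1.20852009]
wrist 353.7827446798242 314.6265343430989 198.95538550418115 [[ 0.35973862  0.93304642 -0.00353522]
 [ 0.8982341  -0.34528627  0.27194282]
 [ 0.25251461 -0.10100379 -0.96230692]] [-0.59933657 -0.03380746  0.39031861]
```

View pics/a_top.png

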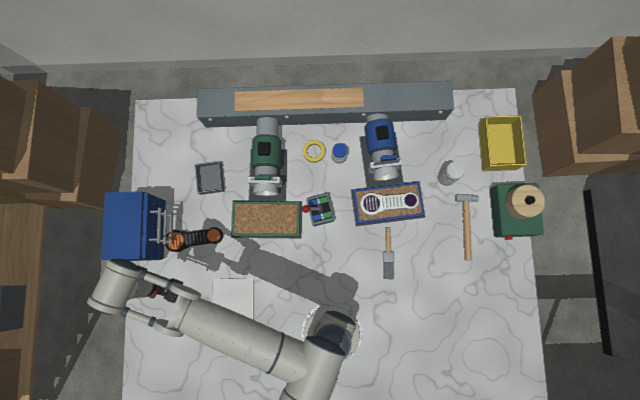

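View pics/a_side.png

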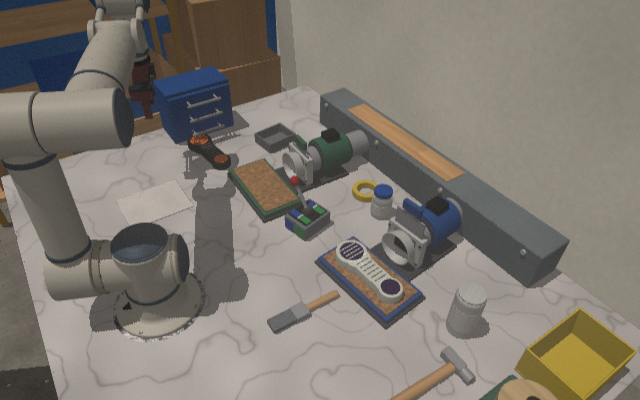

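```bash
python3 - <<'E'
import cv2
a=cv2.imread("pics/a_top.png")[100:240,220:440]
b=cv2.imread("pics/a_side.png")[120:330,220:470]
cv2.imwrite("pics/c1.png",cv2.resize(a,(792,504),interpolation=cv2.INTER_CUBIC))
cv2.imwrite("pics/c2.png",cv2.resize(b,(700,588),interpolation=cv2.INTER_CUBIC))
E
```

```text
(no output)
```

View pics/c1.png

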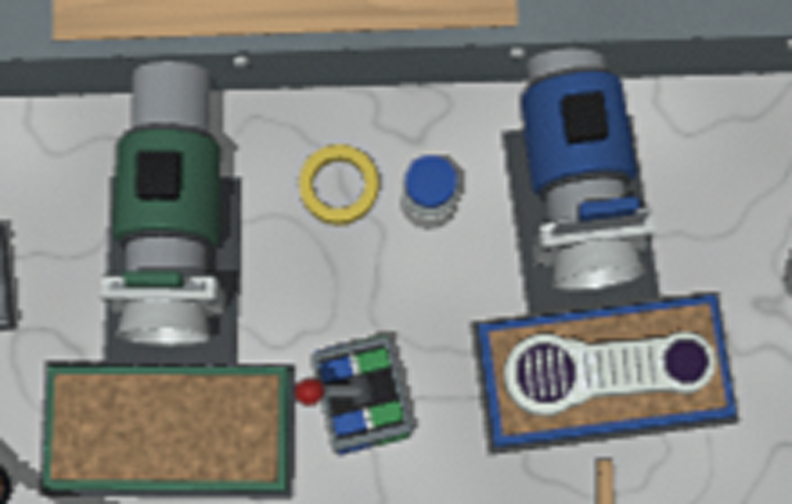

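View pics/c2.png

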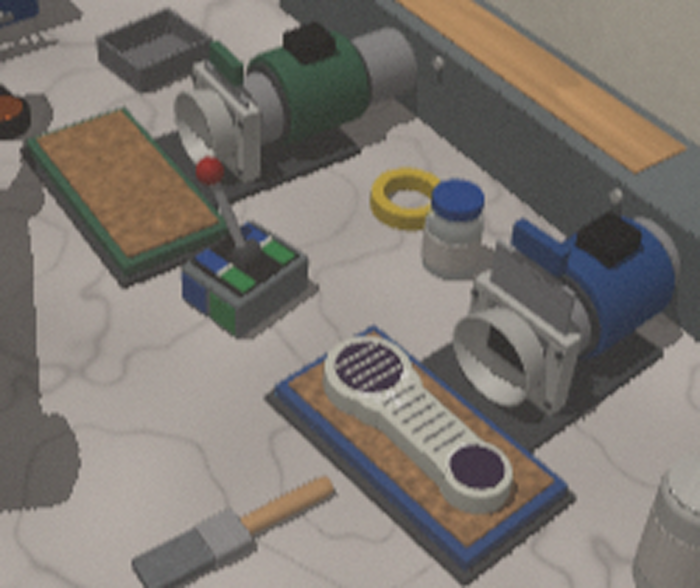

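```bash
cat > h.py <<'E'
import numpy as np, cv2
def ray(s,uv):
    R=np.array(s["R"]);t=np.array(s["t"]);o=-R.T@t
    d=R.T@np.array([(uv[0]-s["cx"])/s["fx"],(uv[1]-s["cy"])/s["fy"],1.]); return o,d/np.linalg.norm(d)
def plane(s,uv,z):
    o,d=ray(s,uv); return (o+d*(z-o[2])/d[2])
def tri(s1,a,s2,b):
    A=np.zeros((3,3));c=np.zeros(3);L=[ray(s1,a),ray(s2,b)]
    for o,d in L:
        P=np.eye(3)-np.outer(d,d);A+=P;c+=P@o
    X=np.linalg.solve(A,c); return X,[float(np.linalg.norm((np.eye(3)-np.outer(d,d))@(X-o))) for o,d in L]
def blobs(m,mn=4):
    n,l,st,c=cv2.connectedComponentsWithStats(m.astype(np.uint8)); 
    return sorted([(int(st[i,4]),c[i].round(2),st[i,:4].tolist(),l==i) for i in range(1,n) if st[i,4]>=mn],key=lambda k:-k[0])
def rect_on(s,mask,z):
    ys,xs=np.nonzero(mask); P=np.array([plane(s,(x,y),z)[:2] for x,y in zip(xs,ys)],np.float32)
    h=cv2.minAreaRect(P*1000); return h
def hsv(s): return cv2.cvtColor(s["frame"],cv2.COLOR_RGB2HSV).astype(int)
E
python3 - <<'E'
from station import r
from h import *
T=r.snapshot("top");S=r.snapshot("side")
R={}
for nm,s in(("top",T),("side",S)):
    H=hsv(s);h,sa,v=H[...,0],H[...,1],H[...,2]
    M=dict(red=((h<6)|(h>174))&(sa>150)&(v>80),blue=(h>100)&(h<128)&(sa>120),green=(h>60)&(h<95)&(sa>70),
      cork=(h>8)&(h<22)&(sa>60),purple=(h>125)&(h<160)&(sa>35)&(v<130))
    for k,m in M.items():
        print(nm,k,[(b[0],b[1].tolist(),b[2]) for b in blobs(m,8)[:9]])
    # filled rests from cork
    for b in blobs((M["cork"]),100):
        if nm=="top" and b[0]>500: print("cork rect mm",rect_on(s,b[3],.030),b[1])
    for k in("blue","green"):
        for b in blobs(M[k],150)[:4]:
            if nm=="top": print(k,"border rect",rect_on(s,b[3],.026),b[1])
E
```

```text
top red [(36, [305.47, 208.42], [302, 206, 8, 6]), (18, [508.5, 237.0], [506, 236, 6, 3])]
top blue [(3630, [130.04, 226.28], [101, 192, 64, 69]), (627, [379.21, 135.55], [365, 120, 32, 33]), (373, [386.3, 204.05], [353, 182, 71, 42]), (148, [339.2, 149.93], [333, 144, 14, 13]), (75, [388.43, 157.45], [381, 155, 17, 6]), (48, [313.04, 202.29], [309, 199, 9, 7]), (46, [316.5, 217.0], [313, 214, 8, 7]), (36, [161.58, 228.67], [161, 217, 2, 22])]
top green [(1410, [511.25, 215.79], [491, 184, 52, 53]), (636, [266.81, 151.1], [252, 136, 29, 32]), (371, [267.59, 218.76], [232, 202, 68, 34]), (52, [262.12, 176.98], [254, 175, 16, 5]), (52, [323.35, 199.69], [319, 196, 9, 8]), (52, [327.0, 214.5], [323, 211, 9, 8]), (22, [533.41, 184.0], [527, 183, 11, 4]), (10, [328.8, 221.3], [325, 220, 8, 3])]
top cork [(19353, [42.01, 198.48], [0, 76, 120, 324]), (12030, [592.16, 113.32], [532, 36, 108, 141]), (2517, [298.6, 98.95], [235, 88, 129, 23]), (1804, [265.47, 218.07], [234, 204, 63, 30]), (959, [524.37, 201.7], [506, 185, 39, 34]), (759, [389.32, 202.18], [356, 185, 65, 36]), (357, [466.58, 23
[... 2551 characters left out ...]
 [317, 142, 8, 5]), (10, [325.9, 144.0], [323, 143, 6, 4]), (8, [322.0, 140.62], [321, 139, 4, 4])]
side cork [(9644, [217.82, 43.83], [143, 0, 139, 107]), (3086, [44.41, 20.88], [0, 0, 96, 47]), (2114, [407.04, 142.78], [348, 104, 117, 78]), (1727, [264.65, 184.98], [233, 159, 65, 53]), (1191, [372.71, 283.45], [323, 250, 94, 65]), (950, [523.86, 390.7], [494, 378, 64, 22]), (755, [425.47, 382.76], [390, 362, 66, 38]), (450, [146.8, 124.19], [133, 112, 30, 25]), (253, [322.42, 299.85], [306, 290, 33, 21])]
side purple [(214, [390.05, 286.43], [381, 280, 19, 14]), (88, [351.06, 250.62], [340, 243, 23, 16]), (31, [357.61, 255.94], [352, 252, 11, 8]), (24, [344.58, 245.29], [340, 243, 11, 7])]
```

```bash
cat > m.py <<'E'
from station import r
from h import *
T=r.snapshot("top");S=r.snapshot("side")
print("knob",tri(T,(305.47,208.42),S,(293.48,179.1)))
print("bhandle",tri(T,(388.43,157.45),S,(413.78,204.6)))
q=np.array([plane(T,p,.057)[:2] for p in((313.04,202.29),(316.5,217.),(323.35,199.69),(327.,214.5))])
c=q.mean(0); yv=(q[0]+q[1]-q[2]-q[3])/2; xv=(q[0]+q[2]-q[1]-q[3])/2
print("switch",q,c,"yaw from y",np.degrees(np.arctan2(-yv[0],yv[1])),"from x",np.degrees(np.arctan2(xv[1],xv[0])))
q=np.array([plane(S,p,.057)[:2] for p in((304.78,219.44),(318.9,209.65))]);print("side green marks",q)
H=hsv(T);h,s,v=H[...,0],H[...,1],H[...,2]
m=np.zeros(h.shape,bool); m[186:222,356:421]=1
w=(s<55)&(v>130)&m
b=blobs(w)[0]; print(b[:3]); mm=b[3].astype(np.uint8)
cs,_=cv2.findContours(mm,cv2.RETR_EXTERNAL,cv2.CHAIN_APPROX_NONE); f=np.zeros_like(mm); cv2.drawContours(f,cs,-1,1,-1)
print("sole rect",rect_on(T,f,.056))
for p in((410.18,199.87),(371.5,203.6)): print("patch",plane(T,p,.058))
im=T["frame"][...,::-1].copy(); im[f>0]=(0,0,255)
cv2.imwrite("pics/mask.png",cv2.resize(im[170:240,340:440],(800,560),interpolation=cv2.INTER_NEAREST))
E
python3 m.py
```

```text
knob (array([0.4647096 , 0.08202073, 0.15309186]), [0.0010558494063969276, 0.0010558494063969029])
bhandle (array([ 0.63732701, -0.22614342,  0.20048736]), [0.0023635989538191332, 0.002363598953819232])
switch [[0.50285002 0.05657849]
 [0.44473293 0.04462762]
 [0.51184971 0.01611626]
 [0.45322695 0.00366115]] [0.4781649  0.03024588] yaw from y 12.124831793458581 from x 11.808347256897827
side green marks [[0.45362744 0.00598987]
 [0.5124755  0.01871276]]
(615, array([387.97, 202.33]), [360, 192, 59, 24])
sole rect ((489.07879638671875, -239.06982421875), (226.79173278808594, 86.84928131103516), 89.64187622070312)
patch [ 0.50034687 -0.32135856  0.058     ]
patch [ 0.49039758 -0.17051976  0.058     ]
```

View pics/mask.png

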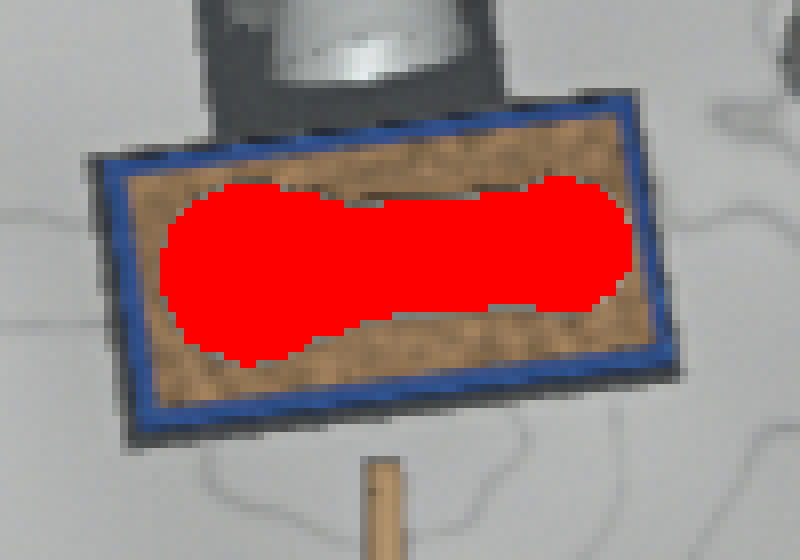

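```bash
cat >> h.py <<'E'
G=.163
SW=np.array([.4775,.0302]);SY=12.
def fr(o,yaw,x,y):
    a=np.radians(yaw);return [o[0]+x*np.cos(a)-y*np.sin(a),o[1]+x*np.sin(a)+y*np.cos(a)]
def knob(q): return fr(SW,SY,0,-.1*np.sin(q))+[.06+.1*np.cos(q)]
def tcp(p,dz=0): return [p[0],p[1],p[2]+G+dz]
GB=np.array([.4987,-.239]);YB=5.3
GG=np.array([.449,.247]);YG=-1.8
def st(r,n=""):
    s=r.sense();print(n,"t",round(s["clock"],2),s["tcp_pos"].round(4),"F",s["contact_force"].round(1),"open",round(s["opening"],4),"j6",s["joints"][5].round(0));return s
def pic(r,c,name):
    s=r.snapshot(c);cv2.imwrite(f"pics/{name}.png",s["frame"][...,::-1]);return s
E
python3 - <<'E'
from station import r
from h import *
k=knob(-.57);print(k)
r.reach(tcp(k,.07),[180,0,102]);st(r)
pic(r,"wrist","w1");pic(r,"side","s1")
E
```

```text
[np.float64(0.4662804188328269), np.float64(0.08298397937482001), np.float64(0.14419009751622688)]
 t 2.3 [0.4663 0.0836 0.3773] F [ 0.6  0.7 -0.1] open 0.0879 j6 -6.0
```

View pics/w1.png

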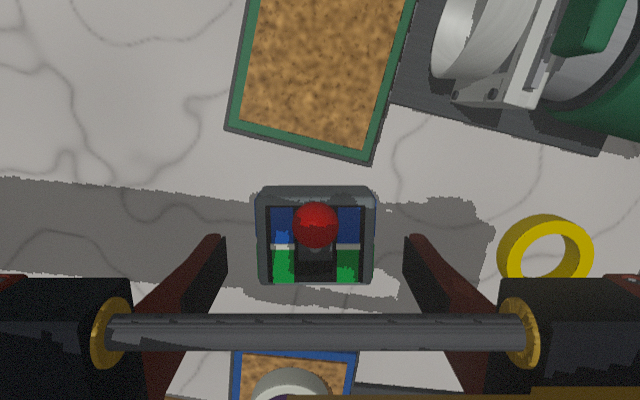

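View pics/s1.png

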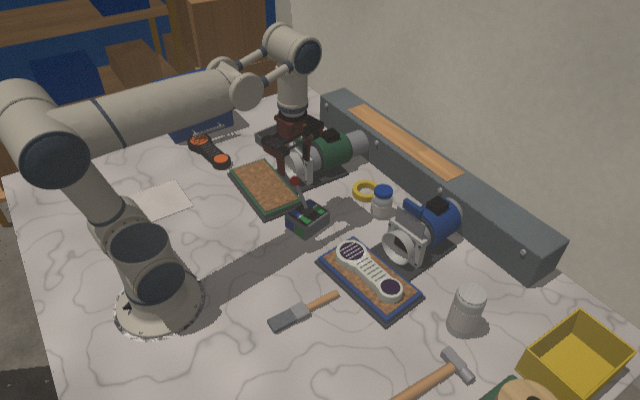

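```bash
python3 - <<'E'
from station import r
from h import *
s=r.snapshot("wrist");H=hsv(s)
b=blobs(((H[...,0]<6)|(H[...,0]>174))&(H[...,1]>150)&(H[...,2]>80),300);print([x[:3] for x in b])
c=np.array(b[0][2]);u=(c[0]+c[2]/2-.5,c[1]+c[3]/2-.5)
for z in(.138,.144,.150):
    p=plane(s,u,z);d=p[:2]-SW;a=np.radians(SY);print(z,p,"switch xy",d[0]*np.cos(a)+d[1]*np.sin(a),-d[0]*np.sin(a)+d[1]*np.cos(a))
E
```

```text
[(1537, array([315.27, 223.99]), [292, 202, 46, 46])]
0.138 [0.46816148 0.07910904 0.138     ] switch xy 0.0010343132618146535 0.04978184692185095
0.144 [0.4677128  0.08124562 0.144     ] switch xy 0.001039656157278964 0.051965028250473465
0.15 [0.46726412 0.08338221 0.15      ] switch xy 0.0010449990527432763 0.05414820957909601
```

```bash
python3 - <<'E'
from station import r
from h import *
r.servo_line(tcp(knob(-.551)),speed=.12);st(r,"down")
r.grab(12);st(r,"grab")
for q in(-.4,-.26,-.13,0.0):
    r.servo_line(tcp(knob(q)),speed=.1);st(r,q)
pic(r,"wrist","w2")
r.let_go();r.servo_line(tcp(knob(0),.075),speed=.25);st(r)
s=pic(r,"wrist","w3");pic(r,"side","s3")
H=hsv(s)
b=blobs(((H[...,0]<6)|(H[...,0]>174))&(H[...,1]>150)&(H[...,2]>80),300)
c=np.array(b[0][2]);u=(c[0]+c[2]/2-.5,c[1]+c[3]/2-.5);print(c)
p=plane(s,u,.160);d=p[:2]-SW;a=np.radians(SY);print(p,"switch xy",d[0]*np.cos(a)+d[1]*np.sin(a),-d[0]*np.sin(a)+d[1]*np.cos(a))
E
```

```text
down t 3.17 [0.4667 0.0815 0.3089] F [-0.1 -0.4 -0.1] open 0.0881 j6 -6.0
grab t 4.12 [0.4668 0.0814 0.3082] F [ 2.8  0.7 -0.7] open 0.029 j6 -6.0
-0.4 t 4.42 [0.4697 0.0678 0.3155] F [ 4.2 -1.  -0.4] open 0.029 j6 -8.0
-0.26 t 4.71 [0.4724 0.0552 0.3199] F [ 4.1 -0.5  0.4] open 0.029 j6 -9.0
-0.13 t 4.99 [0.475  0.0429 0.3224] F [ 5.8 -0.4  1.2] open 0.0292 j6 -11.0
0.0 t 5.28 [0.4776 0.0303 0.3234] F [5.3 0.4 1.3] open 0.0288 j6 -12.0
 t 6.79 [0.4776 0.0302 0.3992] F [-0.1  0.1 -1.4] open 0.0878 j6 -12.0
[293 190  45  45]
[0.47848469 0.03404374 0.16      ] switch xy 0.001762328416306828 0.0035550193691369966
```

View pics/w3.png

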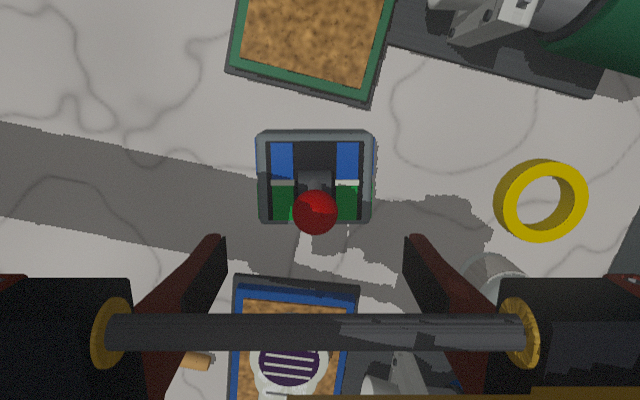

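```bash
python3 - <<'E'
from station import r
from h import *
s=r.snapshot("wrist");H=hsv(s);h,sa,v=[H[...,i] for i in range(3)]
roi=np.zeros(h.shape,bool);roi[125:230,250:380]=1
for n,m in(("b",(h>100)&(h<128)&(sa>120)),("g",(h>50)&(h<95)&(sa>90))):
    for b in blobs(m&roi,100): 
        ys,xs=np.nonzero(b[3]);P=np.array([plane(s,(x,y),.057)[:2] for x,y in zip(xs,ys)]);d=P-SW;a=np.radians(SY)
        X=d[:,0]*np.cos(a)+d[:,1]*np.sin(a);Y=-d[:,0]*np.sin(a)+d[:,1]*np.cos(a);print(n,b[0],np.percentile(X,[1,99]).round(4),np.percentile(Y,[1,99]).round(4))
T=r.snapshot("top");pic(r,"top","t3");S=r.snapshot("side");u=[]
for q,roi in((T,(190,225,295,330)),(S,(150,200,280,330))):
    H=hsv(q);m=((H[...,0]<6)|(H[...,0]>174))&(H[...,1]>120)&(H[...,2]>60);z=np.zeros(m.shape,bool);z[roi[0]:roi[1],roi[2]:roi[3]]=1
    b=blobs(m&z);print([x[:3] for x in b]);u.append(b[0][1] if b else None)
if u[0] is not None and u[1] is not None:
    p,e=tri(T,u[0],S,u[1]);print(p,e)
    for p in (p,plane(T,u[0],.16)):
        d=p[:2]-SW;a=np.radians(SY);print(-d[0]*np.sin(a)+d[1]*np.cos(a))
E
```

```text
b 829 [0.0213 0.0411] [0.0031 0.0362]
b 826 [-0.0385 -0.0186] [0.0031 0.0361]
g 709 [-0.0385 -0.0191] [-0.0369 -0.0045]
g 696 [0.0219 0.0414] [-0.0368 -0.0045]
[]
[(64, array([306.06, 183.97]), [302, 180, 9, 9])]
```

```bash
python3 - <<'E'
from station import r
from h import *
r.grab(10)
p=fr(GB,YB,.14,0)
r.reach([*p,.26+.182],[180,0,YB]);st(r,"above")
pic(r,"wrist","w4");pic(r,"side","s4")
E
```

```text
above t 9.62 [ 0.6381 -0.2254  0.4421] F [-0.1 -0.1  0.4] open 0.0006 j6 62.0
```

View pics/w4.png

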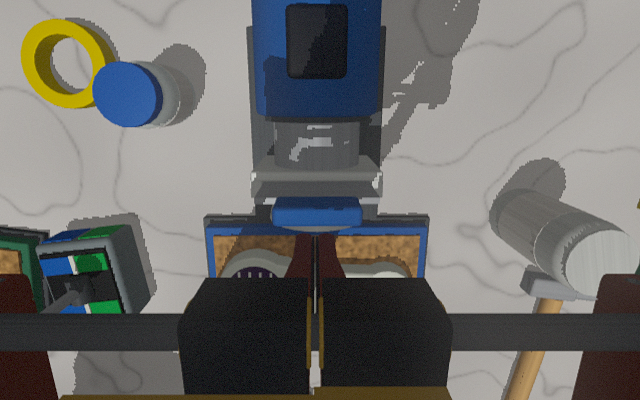

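View pics/s4.png

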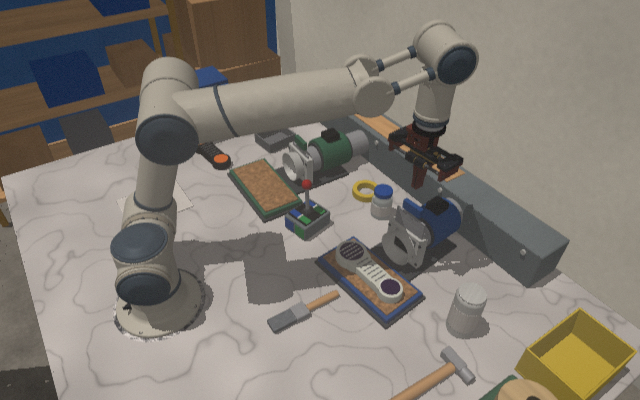

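```bash
python3 - <<'E'
from station import r
from h import *
s=r.snapshot("wrist")
H=hsv(s);m=(H[...,0]>100)&(H[...,0]<128)&(H[...,1]>100);z=np.zeros(m.shape,bool);z[192:230,265:368]=1
b=blobs(m&z,50);print([x[:3] for x in b])
for v in(196,204,212,228):
    print(v,[plane(s,(316,v),zz).round(4)[:2] for zz in(.19,.205,.221)])
p=fr(GB,YB,.14,0);print(p)
im=cv2.resize(s["frame"][180:240,260:370,::-1],(770,420));cv2.imwrite("pics/h4.png",im)
E
```

```text
[(2720, array([317.3 , 212.43]), [265, 197, 103, 33])]
196 [array([ 0.6502, -0.2248]), array([ 0.6543, -0.2244]), array([ 0.6586, -0.2239])]
204 [array([ 0.6445, -0.2254]), array([ 0.649 , -0.2249]), array([ 0.6537, -0.2243])]
212 [array([ 0.6388, -0.2259]), array([ 0.6436, -0.2254]), array([ 0.6488, -0.2248])]
228 [array([ 0.6272, -0.227 ]), array([ 0.6327, -0.2264]), array([ 0.6387, -0.2258])]
[np.float64(0.6381014577458415), np.float64(-0.22606811775748137)]
```

View pics/h4.png

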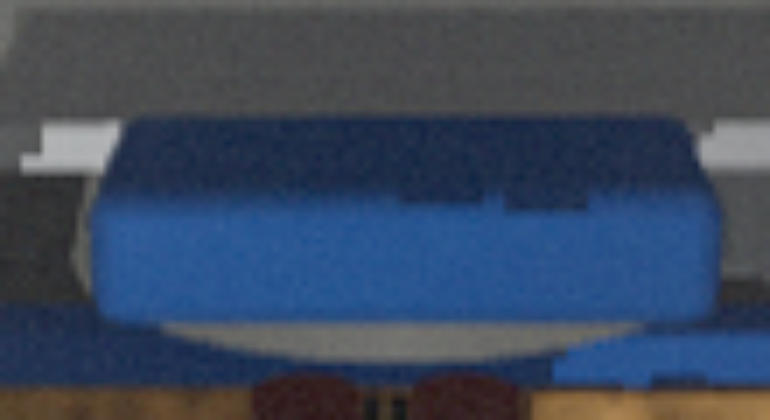

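```bash
python3 - <<'E'
from station import r
from h import *
s=r.snapshot("wrist");print(ray(s,(316,200))[0])
L=260+96/7;Rr=260+720/7;v=180+200/7
for z in(.195,.2,.205,.21,.215,.221): 
    w=np.linalg.norm(plane(s,(L,v+6),z)-plane(s,(Rr,v+6),z)); d=np.linalg.norm(plane(s,(317,208),z)-plane(s,(317,226),z)); print(z,w,d,plane(s,(317,217),z)[:2])
E
```

```text
[ 0.71324724 -0.21749945  0.42182678]
0.195 0.06014886527676083 0.012832138771121927 [ 0.63695215 -0.22676161]
0.2 0.05882298865149183 0.012549276695992945 [ 0.63863394 -0.22655744]
0.205 0.057497112026222846 0.01226641462086396 [ 0.64031573 -0.22635328]
0.21 0.05617123540095393 0.01198355254573498 [ 0.64199752 -0.22614911]
0.215 0.05484535877568493 0.011700690470605998 [ 0.64367931 -0.22594494]
0.221 0.053254306825362155 0.011361255980451221 [ 0.64569746 -0.22569994]
```

```bash
python3 - <<'E'
from station import r
from h import *
p=fr(GB,YB,.14,0)
r.servo_line([*p,.21+.182],speed=.2)
for z in(.19,.165,.156,.153,.151,.1495,.148,.1465):
    r.servo_line([*p,z+.182],speed=.08);s=st(r,z)
    if abs(s["contact_force"][2])>15: break
r.servo_line([*p,.21+.182],speed=.25);st(r)
pic(r,"wrist","w5")
E
```

```text
0.19 t 10.62 [ 0.638  -0.2261  0.3717] F [ 0.2 -0.2 -0.4] open 0.0002 j6 62.0
0.165 t 11.08 [ 0.638  -0.226   0.3455] F [ 0.2  0.  -0.1] open 0.0006 j6 62.0
0.156 t 11.34 [ 0.6381 -0.226   0.3371] F [ 0.5  0.2 -0.5] open 0.0004 j6 62.0
0.153 t 11.59 [ 0.6381 -0.226   0.3348] F [0.8 0.  0.9] open 0.0005 j6 62.0
0.151 t 11.84 [ 0.6381 -0.226   0.3334] F [-0.3  0.7  3.1] open 0.0003 j6 62.0
0.1495 t 12.09 [ 0.6379 -0.226   0.3333] F [-2.8  1.3  6.5] open 0.0008 j6 62.0
0.148 t 12.34 [ 0.6377 -0.2259  0.3332] F [-4.4  2.2 11.2] open 0.0006 j6 62.0
0.1465 t 12.59 [ 0.6376 -0.2258  0.3331] F [-6.4  1.8 15.5] open 0.0009 j6 62.0
 t 12.99 [ 0.6382 -0.2261  0.3933] F [ 0.6  0.8 -0.6] open 0.0005 j6 62.0
```

View pics/w5.png

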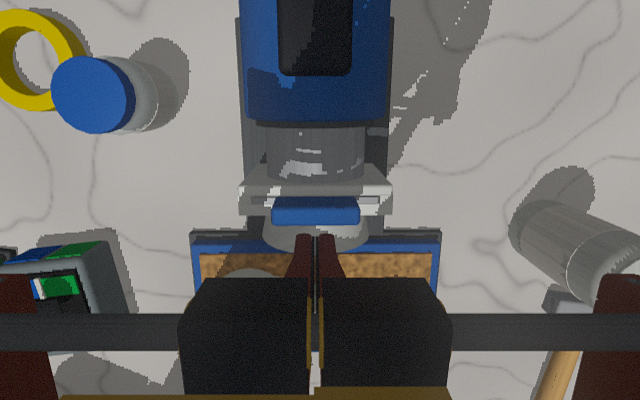

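```bash
python3 - <<'E'
from station import r
from h import *
p=fr(GG,YG,.14,0)
r.let_go()
r.reach([*p,.225+.182],[180,0,180+YG]);st(r,"above")
s=pic(r,"wrist","w6");print(ray(s,(316,200))[0])
H=hsv(s);m=(H[...,0]>60)&(H[...,0]<95)&(H[...,1]>70);b=blobs(m,100);print([x[:3] for x in b])
E
```

```text
above t 16.39 [0.5892 0.2421 0.407 ] F [1.  0.6 0.2] open 0.0876 j6 -69.0
[0.51589146 0.24484427 0.38599191]
[(5705, array([311.93, 283.02]), [254, 239, 119, 75]), (3766, array([318.45,  78.54]), [171, 0, 288, 102]), (2222, array([312.76, 207.45]), [270, 194, 87, 28]), (1293, array([313.84, 364.65]), [261, 351, 105, 28]), (1052, array([30.89, 33.  ]), [8, 16, 46, 33]), (914, array([ 60.93, 103.92]), [39, 88, 44, 32]), (160, array([ 87.38, 130.39]), [64, 125, 45, 12])]
```

View pics/w6.png

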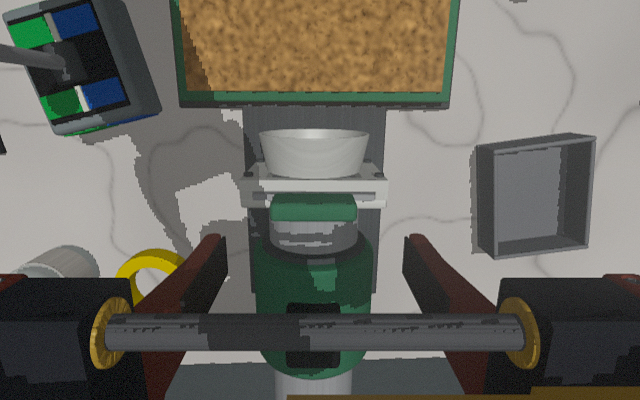

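```bash
python3 - <<'E'
from station import r
from h import *
s=r.snapshot("wrist")
for z in(.151,.158,.165): print(z,plane(s,(313,211),z),np.linalg.norm(plane(s,(270,211),z)-plane(s,(357,211),z)))
p=fr(GG,YG,.14,0);print(p)
g=.141
r.servo_line([*p,g+G],speed=.15);st(r,"down")
r.grab(40);st(r,"grab")
for z in (.02,.045,.06,.066,.070,.0725,.075,.0775):
    r.servo_line([*p,g+G+z],speed=.1);s=st(r,z)
    if s["contact_force"][2]<-22: break
pic(r,"wrist","w7")
E
```

```text
0.151 [0.59084286 0.24069334 0.151     ] 0.060620543137653915
0.158 [0.58861158 0.24081408 0.158     ] 0.05881462372716519
0.165 [0.5863803  0.24093483 0.165     ] 0.05700870431667647
[np.float64(0.5889309184512024), np.float64(0.24260249372906204)]
down t 17.32 [0.589  0.2425 0.3041] F [-0.2 -1.  -0.5] open 0.0877 j6 -69.0
grab t 17.88 [0.5891 0.2415 0.3039] F [-0.7 -4.2  1.3] open 0.0597 j6 -69.0
0.02 t 18.23 [0.589  0.2415 0.3249] F [-1.7 -5.6  2.5] open 0.0595 j6 -69.0
0.045 t 18.62 [0.589  0.2415 0.35  ] F [-2.2 -7.8  1.7] open 0.0597 j6 -69.0
0.06 t 18.93 [0.589  0.2415 0.3648] F [-1.7 -5.7  2.9] open 0.0601 j6 -69.0
0.066 t 19.18 [0.5891 0.2415 0.3699] F [-1.3 -5.8  0. ] open 0.0596 j6 -69.0
0.07 t 19.43 [0.5892 0.2415 0.3734] F [-0.8 -5.8 -2.8] open 0.0598 j6 -69.0
0.0725 t 19.68 [0.5895 0.2416 0.374 ] F [ 1.8 -5.6 -8.4] open 0.0598 j6 -69.0
0.075 t 19.93 [0.5898 0.2417 0.374 ] F [  3.8  -5.4 -15.3] open 0.0595 j6 -69.0
0.0775 t 20.18 [0.5902 0.2418 0.3741] F [  5.5  -3.6 -23.3] open 0.0597 j6 -69.0
```

View pics/w7.png

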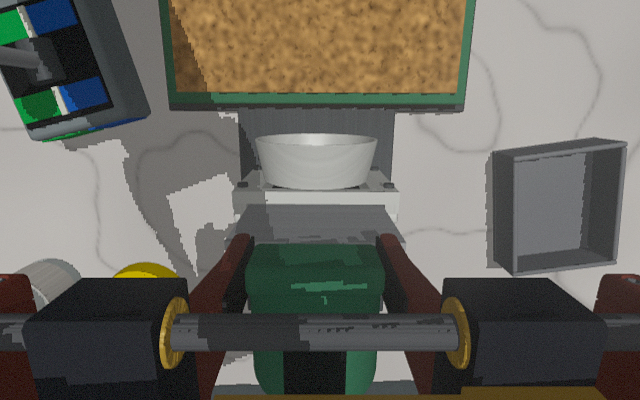

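```bash
python3 - <<'E'
from station import r
from h import *
s=r.sense();p=fr(GG,YG,.14,0);p[1]-=.001
r.servo_line([*p,.374],speed=.1)
r.let_go();st(r,"open")
r.servo_line([*p,.43],speed=.25)
pic(r,"wrist","w8")
SO=np.array([.4950,-.2399]);g=fr(SO,3.8,0,-.005);print(g)
r.reach([*g,.40],[180,0,93.8]);st(r,"above sole")
pic(r,"wrist","w9");pic(r,"side","s9");pic(r,"top","t9")
E
```

```text
open t 21.11 [0.5889 0.2417 0.3741] F [ 0.1 -0.3  0.7] open 0.0877 j6 -69.0
[np.float64(0.495331369502), np.float64(-0.24488900734146024)]
above sole t 23.34 [ 0.4958 -0.2442  0.4   ] F [-0.6  0.6 -0.2] open 0.088 j6 -34.0
```

View pics/w9.png

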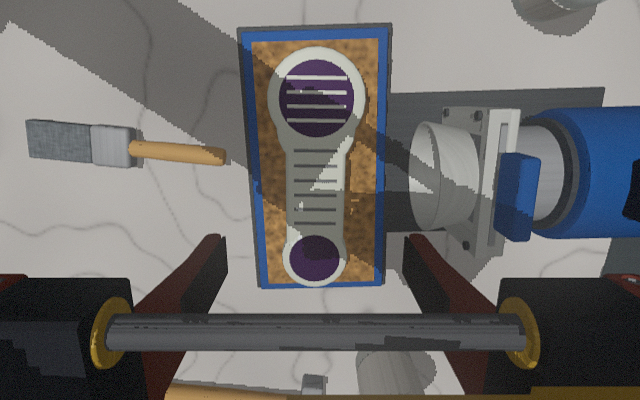

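View pics/s9.png

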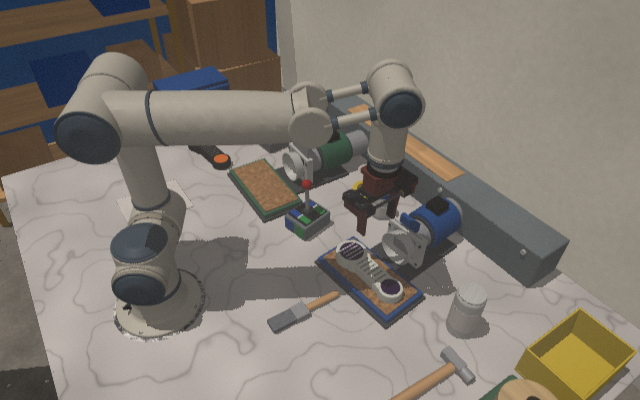

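View pics/w8.png

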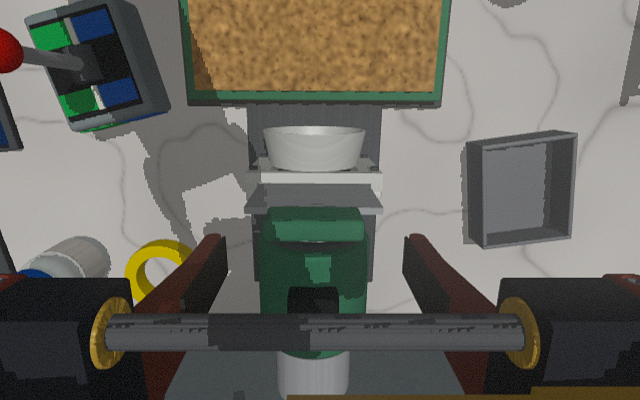

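```bash
python3 - <<'E'
from station import r
from h import *
s=r.snapshot("wrist");H=hsv(s);m=(H[...,0]>120)&(H[...,0]<165)&(H[...,1]>35)&(H[...,2]<150)
m=cv2.morphologyEx(m.astype(np.uint8),cv2.MORPH_CLOSE,np.ones((9,9)))
b=blobs(m,800);print([x[:3] for x in b])
P=[plane(s,(x[2][0]+x[2][2]/2-.5,x[2][1]+x[2][3]/2-.5),.058)[:2] for x in b[:2]]
f,h=sorted(P,key=lambda p:-p[1]);v=f-h;L=np.linalg.norm(v);yaw=np.degrees(np.arctan2(-v[0],v[1]));o=h+v*82/152
print(f,h,L,"yaw",yaw,"origin",o)
d=rect_on(s,((lambda c:(c[...,0]>8)&(c[...,0]<24)&(c[...,1]>80))(H))&(np.arange(400)[:,None]<285)&(np.arange(640)[None]>240)&(np.arange(640)[None]<385),.03);print("pad",d)
E
```

```text
[(13693, array([ 60.37, 342.84]), [0, 278, 147, 122]), (11585, array([577.74, 340.36]), [484, 277, 156, 117]), (4535, array([316.14,  97.8 ]), [279, 60, 75, 77]), (1780, array([314.  , 258.05]), [290, 235, 49, 46]), (1518, array([423.35, 283.37]), [403, 241, 47, 76])]
[ 0.76881949 -0.3923335 ] [ 0.25197231 -0.43207564] 0.5183728840076888 yaw -85.60298378104677 origin [ 0.53079777 -0.4106358 ]
pad ((499.6680603027344, -240.38714599609375), (115.25792694091797, 244.37879943847656), 5.524585247039795)
```

```bash
python3 - <<'E'
from station import r
from h import *
s=r.snapshot("wrist")
f=plane(s,(316.1,97.8),.058)[:2];h=plane(s,(314.1,257.8),.058)[:2]
v=f-h;yaw=np.degrees(np.arctan2(-v[0],v[1]));o=h+v*82/152;print(f,h,np.linalg.norm(v),yaw,o)
g=fr(o,yaw,0,-.005)
r.servo_line([*g,.14+G],[180,0,90+yaw],speed=.2)
r.servo_line([*g,.054+G],speed=.12);st(r,"at")
r.grab(35);st(r,"grab")
r.servo_line([*g,.075+G],speed=.08);st(r,"lift")
pic(r,"wrist","w10");pic(r,"side","s10")
E
```

```text
[ 0.49287615 -0.1691356 ] [ 0.50136769 -0.32126937] 0.15237056520664205 3.194720870160963 [ 0.49678673 -0.2391972 ]
at t 25.09 [ 0.4974 -0.2444  0.2181] F [-0.1  1.  -0.7] open 0.088 j6 -33.0
grab t 25.69 [ 0.497  -0.2442  0.2172] F [-1.6  0.6  2. ] open 0.0555 j6 -33.0
lift t 26.11 [ 0.4973 -0.2443  0.2388] F [-0.1 -0.3 -2.7] open 0.056 j6 -33.0
```

View pics/s10.png

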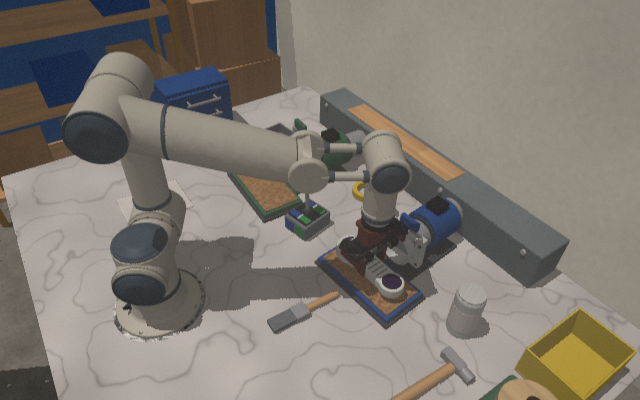

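View pics/w10.png

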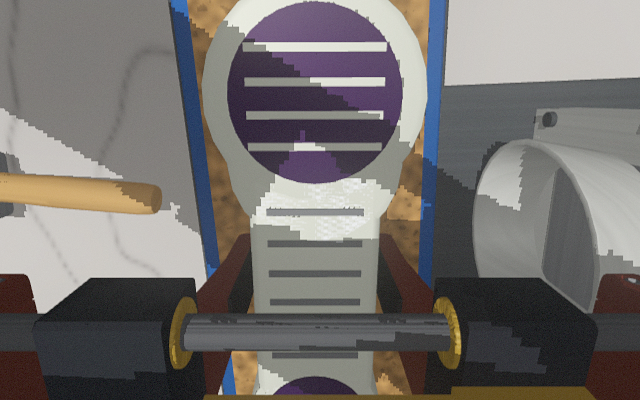

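```bash
python3 - <<'E'
from station import r
from h import *
s=r.sense();p=s["tcp_pos"]
r.servo_line([p[0],p[1],.405],speed=.2)
g=fr(GG,YG,-.004,-.005)
r.servo_line([*g,.405],[180,0,90+YG],speed=.25);st(r,"over")
pic(r,"side","s11")
r.servo_line([*g,.085+G],speed=.2)
r.servo_line([*g,.062+G],speed=.08)
for z in(.058,.056,.0548,.054,.053):
    r.servo_line([*g,z+G],speed=.04);s=st(r,z)
    if s["contact_force"][2]>1.5: break
pic(r,"wrist","w11")
E
```

```text
over t 29.3 [0.445  0.2415 0.4051] F [ 1.2  0.1 -4. ] open 0.0558 j6 26.0
0.058 t 30.97 [0.4448 0.2421 0.2209] F [ 0.6 -0.6 -3. ] open 0.0553 j6 27.0
0.056 t 31.22 [0.4448 0.2421 0.219 ] F [-0.5  0.1 -2.9] open 0.0559 j6 27.0
0.0548 t 31.47 [0.4448 0.2421 0.2177] F [ 0.5 -0.4 -3. ] open 0.0556 j6 27.0
0.054 t 31.72 [0.4449 0.2422 0.2172] F [-0.2 -0.3 -2. ] open 0.0561 j6 27.0
0.053 t 31.97 [0.4449 0.2422 0.2172] F [-3.8 -2.2  5.2] open 0.0556 j6 27.0
```

View pics/w11.png

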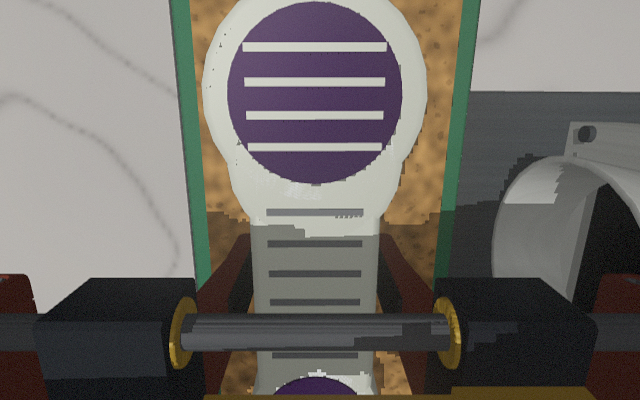

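View pics/s11.png

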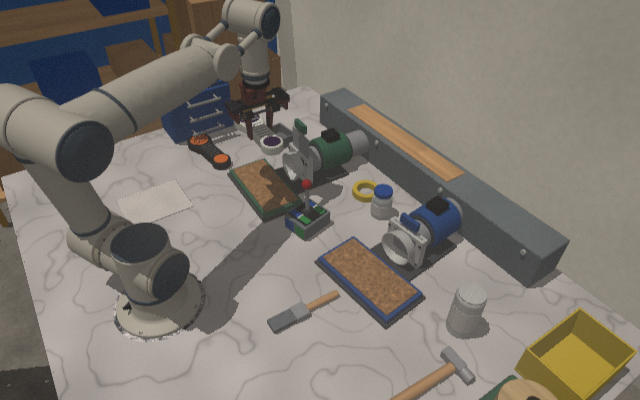

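Seated with the sole aligned. Next: release, retreat, check the placing and the lever.

```bash
python3 - <<'E'
from station import r
from h import *
g=fr(GG,YG,-.004,-.005)
r.servo_line([*g,.0538+G],speed=.04)
r.let_go();st(r,"rel")
r.servo_line([*g,.405],speed=.2);st(r,"up")
s=pic(r,"wrist","w12")
H=hsv(s);m=(H[...,0]>120)&(H[...,0]<165)&(H[...,1]>35)&(H[...,2]<150)
m=cv2.morphologyEx(m.astype(np.uint8),cv2.MORPH_CLOSE,np.ones((9,9)))
z=np.zeros(m.shape,bool);z[:290,240:400]=1
b=blobs((m>0)&z,600);print([x[:3] for x in b])
f=plane(s,b[0][1],.058)[:2];h=plane(s,b[1][1],.058)[:2]
v=f-h;yaw=np.degrees(np.arctan2(-v[0],v[1]));o=h+v*82/152;d=o-GG;a=np.radians(YG)
print(np.linalg.norm(v),yaw,o,"station",d[0]*np.cos(a)+d[1]*np.sin(a),-d[0]*np.sin(a)+d[1]*np.cos(a))
c=(H[...,0]>8)&(H[...,0]<24)&(H[...,1]>80)&z;c=blobs(c,200);mm=sum(x[3] for x in c)>0
print("pad",rect_on(s,mm,.03))
k=knob(0);r.reach(tcp(k,.075),[180,0,102]);st(r)
s=pic(r,"wrist","w13");H=hsv(s)
b=blobs(((H[...,0]<6)|(H[...,0]>174))&(H[...,1]>150)&(H[...,2]>80),300)
c=np.array(b[0][2]);u=(c[0]+c[2]/2-.5,c[1]+c[3]/2-.5);print(c)
p=plane(s,u,.160);d=p[:2]-SW;a=np.radians(SY);print(p,"switch xy",d[0]*np.cos(a)+d[1]*np.sin(a),-d[0]*np.sin(a)+d[1]*np.cos(a))
E
```

```text
rel t 32.95 [0.4449 0.2421 0.2168] F [-0.7  0.3  1. ] open 0.0877 j6 27.0
up t 34.04 [0.4448 0.2421 0.4035] F [-0.4 -0.2 -0.2] open 0.0877 j6 27.0
[(4449, array([315.7 ,  97.01]), [279, 59, 74, 77]), (1741, array([315.83, 255.86]), [291, 234, 50, 45])]
0.1525960819134061 -1.7150724031747844 [0.44624976 0.2473078 ] station -0.002758548261759809 0.0002212595163002891
pad ((449.990478515625, 246.1693572998047), (245.1774139404297, 116.24717712402344), 88.01004028320312)
 t 34.96 [0.4775 0.0306 0.3975] F [-1.1 -0.8  0.4] open 0.0877 j6 -12.0
[294 192  45  44]
[0.47845019 0.03427552 0.16      ] switch xy 0.0017767703216309552 0.0037889061486571164
```

View pics/w12.png

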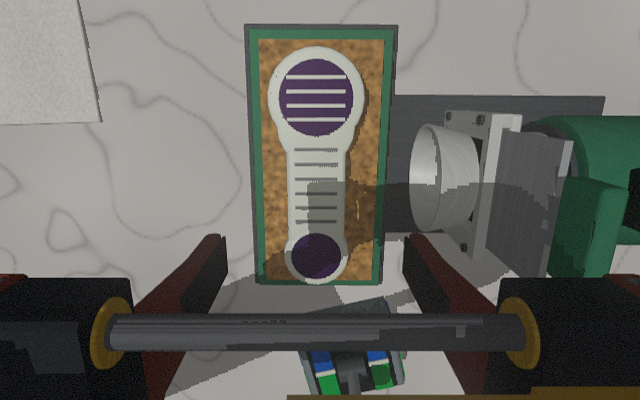

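```bash
python3 - <<'E'
from station import r
from h import *
SWn=SW
r.servo_line(tcp(knob(-.03)),speed=.15)
r.grab(12);st(r,"grab")
for q in(.1,.23,.36,.48,.57,.62,.64,.66):
    r.servo_line(tcp(knob(q)),speed=.1);s=st(r,q)
    if q>.6 and np.linalg.norm(s["contact_force"][1:])>8: break
r.let_go();p=s["tcp_pos"]
r.servo_line([p[0],p[1],p[2]+.09],speed=.2);st(r,"up")
s=pic(r,"wrist","w14");H=hsv(s)
b=blobs(((H[...,0]<6)|(H[...,0]>174))&(H[...,1]>150)&(H[...,2]>80),300)
c=np.array(b[0][2]);u=(c[0]+c[2]/2-.5,c[1]+c[3]/2-.5);print(c)
P=plane(s,u,.141);d=P[:2]-SW;a=np.radians(SY);print(P,"switch y",-d[0]*np.sin(a)+d[1]*np.cos(a))
r.servo_line([p[0]-.05,p[1],.48],speed=.25)
pic(r,"side","s14");pic(r,"top","t14");pic(r,"wrist","w15");st(r)
E
```

```text
grab t 36.6 [0.4771 0.0332 0.3229] F [ 3.1  0.4 -1. ] open 0.0294 j6 -12.0
0.1 t 36.88 [0.4799 0.02   0.3226] F [ 4.7  0.5 -0.6] open 0.0288 j6 -14.0
0.23 t 37.17 [0.4825 0.0075 0.3207] F [ 5.3 -1.   0.4] open 0.0296 j6 -15.0
0.36 t 37.45 [ 0.4852 -0.005   0.317 ] F [ 5.9 -0.4  1.9] open 0.0289 j6 -17.0
0.48 t 37.72 [ 0.4875 -0.0161  0.3121] F [ 5.5 -1.3  2.5] open 0.029 j6 -18.0
0.57 t 37.97 [ 0.4892 -0.024   0.3073] F [ 6.6 -3.2  3.1] open 0.0289 j6 -19.0
0.62 t 38.22 [ 0.4901 -0.028   0.3046] F [ 6.4 -1.7  4.1] open 0.0287 j6 -19.0
0.64 t 38.47 [ 0.4904 -0.0294  0.3036] F [ 5.3 -2.7  4.9] open 0.0295 j6 -19.0
0.66 t 38.72 [ 0.4907 -0.0309  0.3025] F [ 5.2 -2.4  4.8] open 0.0293 j6 -19.0
up t 40.33 [ 0.4907 -0.0309  0.3916] F [-1.1 -1.   0. ] open 0.0878 j6 -20.0
[294 186  44  43]
[ 0.49125189 -0.02705556  0.141     ] switch y -0.05886356692855501
 t 41.08 [ 0.4415 -0.0309  0.477 ] F [-0.6 -0.5 -0.4] open 0.0878 j6 -20.0
```

View pics/s14.png

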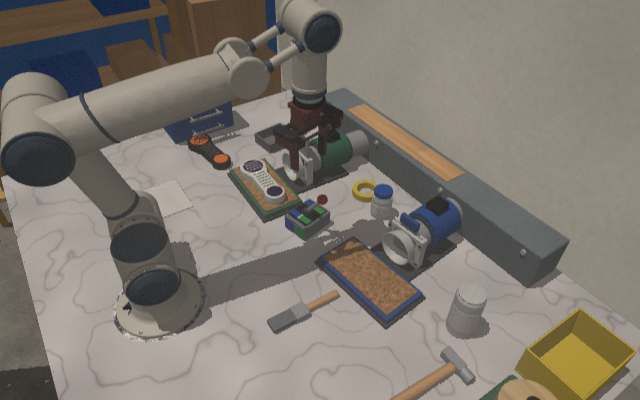

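View pics/w15.png

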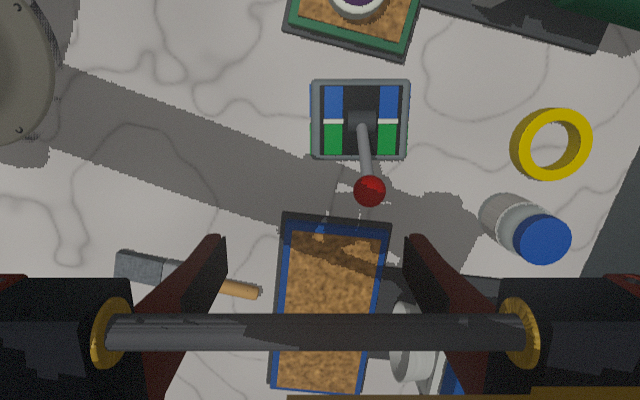

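```bash
python3 - <<'E'
from station import r
r.hand_in();print(r.sense()["clock"])
E
```

```text
the job is handed in; nothing more can be done
the job is handed in; nothing more can be done
```

The bench is changed over from blue to green and the job is handed in. The robot's clock last read 41.1 s just before that, against the 72 s limit; `hand_in` gave no verdict.

**What I did, in order:**
1. Brought the lever from about −0.55 rad to upright. The wrist camera put it at about −0.04 rad, inside the ±0.12 limit. It stayed off from about 5 s until the final throw.
2. Pushed the blue gate down onto its end stop, with the handle top at about 151 mm.
3. Pulled the green gate up 70 mm to its end stop. It stayed up after I let go.
4. Moved the sole to the green rest. After release it was about 3 mm off the middle across the rest (x) and under 1 mm along it (y). It was 0.1° off the rest's length and tread up.
5. Threw the lever to the green side. The knob was 59 mm over, which is about 0.63 rad.

**Last checks:** The robot was clear of everything, and no bystander showed signs of having moved by eye; I did not measure them.

**Not confirmed or in disagreement:**
- The force sensor did not show the expected 3 N or so while the blue gate slid down. I relied on the sharp stop and on the handle looking about 49 mm lower in the wrist camera.
- The green gate was last seen up just before the final lever throw, and the gripper hid it in the last side picture.
- My first estimate of the knob height, from two camera views, was about 8 mm too high. I used the wrist view instead.

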